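Aim the telescopic stern light and hold it up at its second stop

ROBOT

A 6-joint arm with a two-finger parallel gripper is mounted at the origin on the work surface. World frame = base frame: x ahead of the robot, y to its left, z up, the work surface at z = 0. Lengths are in mm, angles in rad, forces in N, time in s.
With the tool pointing down it reaches from about 325 to 1000 mm from the base axis. Payload 5.1 kg.
Tool frame: the origin (TCP) lies at the very end of the fingers, on their centre line; the grasp point (between the pads) lies 19 mm behind it; z points along the fingers, y is the direction in which the jaws open and shut (so a half turn about z gives the same grasp; the last joint's range is limited). The gripper opens to 85 mm and grips with 20 to 120 N. Pads are 22 mm wide; open, the fingers measure 114 mm over their backs; the gripper's body (76 mm by 85 mm) begins 54 mm behind the grasp point. The pads swing forward as they close: fully open they stand 13 mm farther back than shut.
Start: joints at [1.071, 0.124, 1.65, -0, 1.367, -0.083], TCP at [263.162, 594.332, 231.322] pointing down, gripper open.
Joint ranges: [-2.61, 2.61], [-1.02, 2.33], [0.03, 2.71], [-1.35, 4.49], [0.32, 2.68], [-2.91, 2.91]. Speed limits (rad/s): [2.57, 2.57, 3.14, 3.14, 3.14, 3.14].

INTERFACE

Orientations are given as a rotation vector (axis times angle).
In Python, from plant import ctrl, monitor, eyes, close_job gives the robot as it stands. Calls block until the motion is done:
- ctrl.move_to(position, orientation): joint-space move of the TCP to a pose.
- ctrl.move_l(position, orientation=None, feed=150, force_limit=None): straight line of the TCP; orientation=None keeps the orientation; feed is the mean speed in mm/s. With force_limit (N) it stops when the force on the tool has changed by that much, and returns True; else False.
- ctrl.movej(angles): joint-space move.
- ctrl.open_jaws() and ctrl.grasp(): open the fingers fully, or close them until they stop; the grip force is fixed at half the most.
- ctrl.wait(seconds).
- ctrl.inverse_kinematics(position, orientation): joint angles nearest the present ones, or None.
- monitor.get_state(): the state.
- eyes.snapshot(name): name is "scene" or "top" or "wrist"; returns a dict with "color" (420x560x3 uint8, red, green, blue), "z_map" (420x560 float32, mm along the optical axis (not along the pixel's ray), 0 where there is no reading), "camera_matrix" (3x3 intrinsics, pixels), "world_to_cam" (4x4, takes a point from world to camera coordinates). Camera axes: x right, y down, z forward; pixel columns grow to the right and rows downward; lengths in mm; the calibration is good to about 2 mm. A picture is of the moment at which its call begins.
A pose or a line that the arm cannot do raises ctrl.IKError and nothing moves.
- close_job(): hands the job in, once; it reports no verdict.
The state is a dict: "t": time; "joint_pos": joint angles; "joint_vel": joint speeds; "joint_torque": joint torques, N m; "tool_pos": TCP position; "ee_rot": TCP orientation; "ft_force": force on the tool from outside, world axes, zero at the start; "moment": the same for the moment, N m; "gripper_width": opening from 0.0 (shut) to 1.0 (fully open).
Only numpy, scipy, OpenCV 4.12 (cv2) and the standard library are available. Lean on these libraries where they do the work, as an engineer would, in place of code of your own. Each camera call takes 0.05 s, during which the arm holds its last target.

TASK

On the blue deck base stands a boat's telescopic stern light, stowed. First, with the mast still down, turn the lamp head so that its white pointer lines up with the yellow index line on the grey collar; then squeeze the red button into the collar and pull the mast up past its first stop to the second stop, where it comes up no further, keeping the lamp on its mark. Finish while holding it there, still gripping the collar with the button squeezed in so that the catch is not carrying the mast, and do not push the other things on the table about.

Things in the scene. Friction and masses are not known exactly. Their poses are not given: they have to be found in the camera images.
- base: Fixed base of the stern light: blue plate 150 (x) x 120 (y) x 8 mm with an upright dark steel outer tube, 36 mm in diameter (52 mm below 28 mm height), to 125 mm above the table. Origin: centre of the plate's underside, on the mast axis; z up. Its x axis points to the index mark's side, its y axis to the red button's side. Mast and collar share this heading
- tube_mouth (a point): centre of the outer tube's mouth, on the mast axis 125 mm above the table, fixed. A red ring on the mast appears just above the mouth at the first stop, a green ring at the second stop
- mast (a joint): extension (m) of the aluminium mast straight up out of the tube: 0 stowed (start), 0.050 first stop, 0.100 second stop and hard end. An inner catch locks it at all three; it runs only while the button is in by 3 mm or more. Let go between stops it rubs or sinks down (about 0.3 kg and 1 N of friction; mass varies) and catches at the next stop
- collar: grey grip collar on the mast's top, 36 (x) x 38 (y) x 22 mm high, rises with the mast. Origin: centre of its underside, 128 mm above the table when stowed. To squeeze: grip from above across y at mid height (11 mm up), one finger on its -y face, one on the button; the lamp above is narrower, so fingers pass beside it. A 12 mm wide tab with the index mark reaches 35 mm out in +x
- index_mark (a point): yellow index line on top of the collar's tab, 30 mm from the mast axis in the +x direction of the base, level with the collar's top
- button (a joint): travel (m) of the red button: 0 out, 0.005 fully in. It slides towards -y into the collar against a spring (about 2 N at first, 5 N fully in)
- button_face (a point): centre of the red button's outer face (15 x 15 mm), on the collar's +y side: 25.5 mm from the mast axis when out, 20.5 mm when fully in (the collar's own side is at 19 mm); 11 mm above the collar's underside
- lamp (a joint): angle (rad) of the lamp head about the vertical mast axis, seen from above counter-clockwise positive; 0 = white pointer exactly at the yellow index line. Starts between +0.6 and +1.4. Stops at -1.2 and +2.0; held by 0.04 N m of friction, stays where left
- lamp_top (a point): centre of the lamp's top, 174 mm above the table when stowed; x axis = pointer direction, z up. The lamp head is an upright cylinder, 32 mm in diameter, 22 mm high, 2 mm clear of the collar; black cap, white lens on one side. A white pointer line on the cap runs from centre to rim over the lens. Turn it with the fingertips kept above the collar
- reel: bystander: silver fishing reel, 60 mm in diameter, 60 mm high, crank and foot reaching 63 and 75 mm to its -x and +x; origin centre of underside
- pirk: bystander: wooden pirk lying flat, 110 x 18 x 18 mm; origin under its middle
- float_red: bystander: red and white plastic float lying flat, 110 mm with stem, 26 mm thick; origin under its middle
- float_yellow: bystander: yellow and white plastic float lying flat, 110 mm with stem, 26 mm thick; origin under its middle
- mug: bystander: blue mug, 80 mm in diameter, 85 mm high; origin centre of underside
There are look-alikes about, which are no part of the job. Leave any orange look-alike of the base alone.

How it is judged:
By the outcome, as a careful person would: the job done as asked, in the order asked, and still so for the second after the job is handed in, while the arm keeps its last pose, push and grip.
It also fails if it takes over 42 s, if anything falls off the work surface, if the arm or the gripper's body presses on something with over 40 N, if the wrist force passes 120 N, or if a joint passes its speed limit or range.

## Working session

There is one attempt and no reset: what is moved stays moved. The work goes in short steps, each a Python script; the robot and the scene stay as the last script left them, time stands still between calls to the robot, and variables do not carry over. Pictures are saved under pics/ and viewed, and the job is handed in when it is done.

```bash
mkdir -p pics; ls
cat > h.py <<'E'
import numpy as np, cv2
from plant import ctrl, monitor, eyes, close_job
def snap(n,f):
    s=eyes.snapshot(n); cv2.imwrite('pics/%s.png'%f, s['color'][...,::-1]); np.savez('pics/%s.npz'%f,**s); return s
def px2w(s,u,v,z=None):
    K=s['camera_matrix'];T=s['world_to_cam'];Ti=np.linalg.inv(T)
    r=np.linalg.inv(K)@np.array([u,v,1.])
    if z is None:
        d=float(s['z_map'][int(round(v)),int(round(u))]); return (Ti@np.append(r*d,1))[:3]
    o=Ti[:3,3]; d=Ti[:3,:3]@r
    return o+d*(z-o[2])/d[2]
E
python3 - <<'E'
from h import *
for n in ['scene','top','wrist']: snap(n,n+'0')
s=monitor.get_state();print(s)
E
```

```text
pics
{'t': 0.15, 'joint_pos': array([ 1.07141900e+00,  1.24354324e-01,  1.65134626e+00,  1.27371541e-05,
        1.36750174e+00, -8.26105866e-02]), 'joint_vel': array([-0.00024454, -0.00278401, -0.00489919, -0.00046808, -0.0014703 ,
        0.0003361 ]), 'joint_torque': array([ 7.97747634e-04, -4.24228048e+01, -3.66012633e+01, -1.24497537e-04,
        4.63446122e-03,  3.41490693e-05]), 'tool_pos': array([262.92884981, 593.93637274, 230.34434028]), 'ee_rot': array([-6.49833785e-01, -3.07316418e+00,  2.41618106e-03]), 'ft_force': array([ 0.56108551, -0.05645649,  0.29038072]), 'moment': array([ 0.00924803,  0.0254379 , -0.02675558]), 'gripper_width': 0.9961790272336248}
```

View pics/scene0.png

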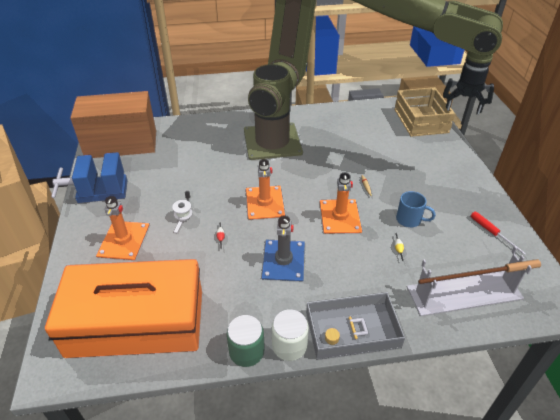

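View pics/top0.png

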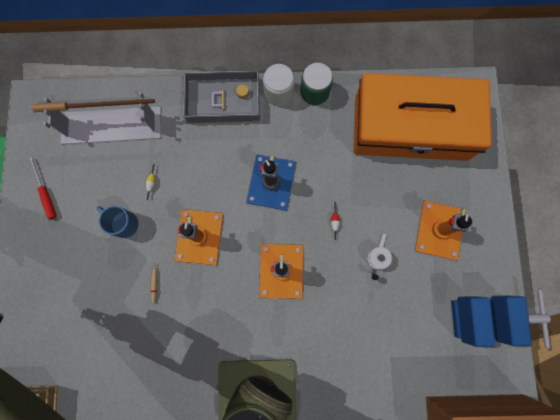

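View pics/wrist0.png

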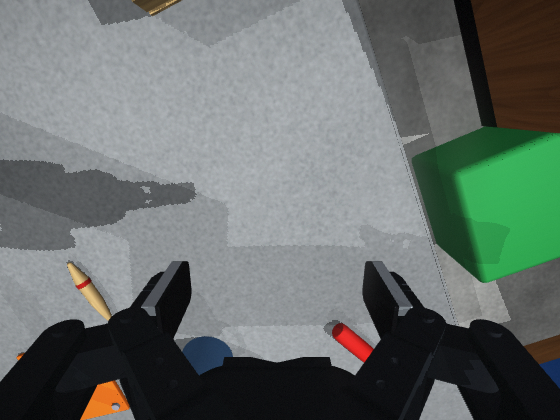

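The scene shows the blue base at about (285,258). In the top view its plate is centred near (271,182) and the lamp near (269,167). The wrist view doesn't contain it. I'll enlarge the base.

```bash
python3 - <<'E'
import cv2,numpy as np
a=cv2.imread('pics/top0.png')[140:220,235:310]; b=cv2.imread('pics/scene0.png')[205:285,250:325]
cv2.imwrite('pics/c0.png',np.hstack([cv2.resize(x,None,fx=5.3,fy=5.3,interpolation=cv2.INTER_CUBIC) for x in (a,b)]))
E
python3 - <<'E'
import numpy as np,cv2
import sys; sys.path.insert(0,'.')
from h import px2w
s=dict(np.load('pics/top0.npz'))
c=s['color'].astype(int); m=((c[...,2]>c[...,0]+40)&(c[...,2]>c[...,1]+20)).astype('uint8'); m[:,:235]=0;m[:,310:]=0;m[:140]=0;m[220:]=0
pts=np.argwhere(m)[:,::-1]
W=np.array([px2w(s,u,v,8)[:2] for u,v in pts],'f4')
print(len(pts),cv2.minAreaRect(W))
for p in [(267,160),(269,165),(269,168)]: print(px2w(s,*p))
E
```

```text
1482 ((598.39892578125, -50.811866760253906), (119.3227310180664, 149.50363159179688), 77.88813781738281)
[614.44853218 -46.00696615 169.44989326]
[599.27948339 -50.96557    175.70644801]
[591.58763617 -50.78400703 175.2267043 ]
```

View pics/c0.png

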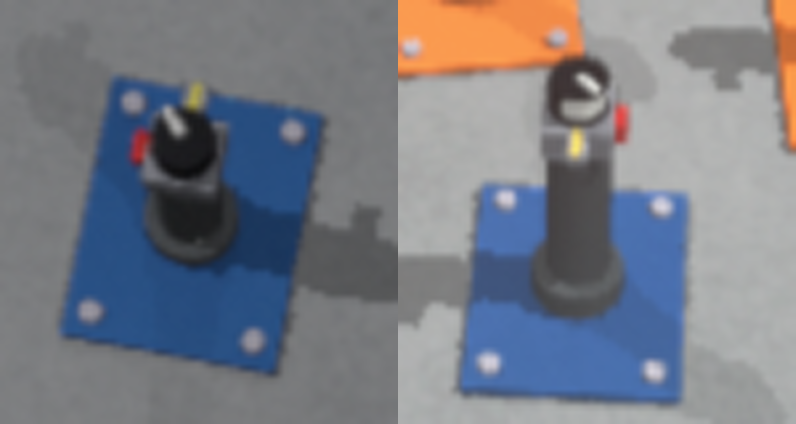

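```bash
cat >> h.py <<'E'
from scipy.spatial.transform import Rotation as Ro
def down(deg):
    t=np.radians(deg);c,s_=np.cos(t),np.sin(t)
    return Ro.from_matrix(np.array([[-s_,c,0],[c,s_,0],[0,0,-1]]).T.T).as_rotvec()
def proj(s,p):
    q=s['world_to_cam']@np.append(p,1); q=s['camera_matrix']@q[:3]; return q[:2]/q[2]
E
python3 - <<'E'
from h import *
s=dict(np.load('pics/wrist0.npz'));st=monitor.get_state()
R=Ro.from_rotvec(st['ee_rot']).as_matrix();print(R.round(3))
Ti=np.linalg.inv(s['world_to_cam']);p=st['tool_pos']
print('cam in tool',R.T@(Ti[:3,3]-p),'cam z in tool',R.T@Ti[:3,2], proj(s,p),proj(s,p+[0,0,-60]))
for a in (120,-60,78,-102):
    q=ctrl.inverse_kinematics([598.4,-50.8,153],down(a)); print(a,q, Ro.from_rotvec(down(a)).as_matrix().round(2)[:,1])
E
```

```text
[[-0.914  0.405 -0.001]
 [ 0.405  0.914 -0.001]
 [ 0.    -0.002 -1.   ]]
cam in tool [  79.78882093   -0.1468173  -143.73454468] cam z in tool [-3.11469289e-01  2.80465383e-04  9.50256178e-01] [276.73523592 262.21761487] [276.78432628 221.46048292]
120 [-1.74060069e-01  7.71476858e-02  1.83599197e+00 -4.44089210e-16
  1.22845300e+00 -2.26845517e+00] [-0.5   0.87  0.  ]
-60 [-1.74060069e-01  7.71476858e-02  1.83599197e+00 -8.88178420e-16
  1.22845300e+00  8.73137482e-01] [ 0.5  -0.87  0.  ]
78 [-1.74060069e-01  7.71476858e-02  1.83599197e+00 -4.44089210e-16
  1.22845300e+00 -1.53541689e+00] [0.21 0.98 0.  ]
-102 [-1.74060069e-01  7.71476858e-02  1.83599197e+00 -8.88178420e-16
  1.22845300e+00  1.60617577e+00] [-0.21 -0.98  0.  ]
```

Run:
```python
from h import *
ctrl.move_to([598.4,-50.8,260],down(-60))
s=snap('wrist','w1'); st=monitor.get_state(); print(st['t'],st['tool_pos'])
u,v=proj(s,[598.4,-50.8,174]);print(u,v)
u,v=int(u),int(v); c=s['color'][max(0,v-75):v+75,u-100:u+100,::-1]; print(max(0,v-75),u-100)
cv2.imwrite('pics/w1c.png',cv2.resize(c,None,fx=4,fy=4,interpolation=cv2.INTER_CUBIC))
```

```text
2.775 [598.4474074  -49.99205858 259.91253818]
277.2958515904969 210.5617169336314
135 177
```

View pics/w1c.png

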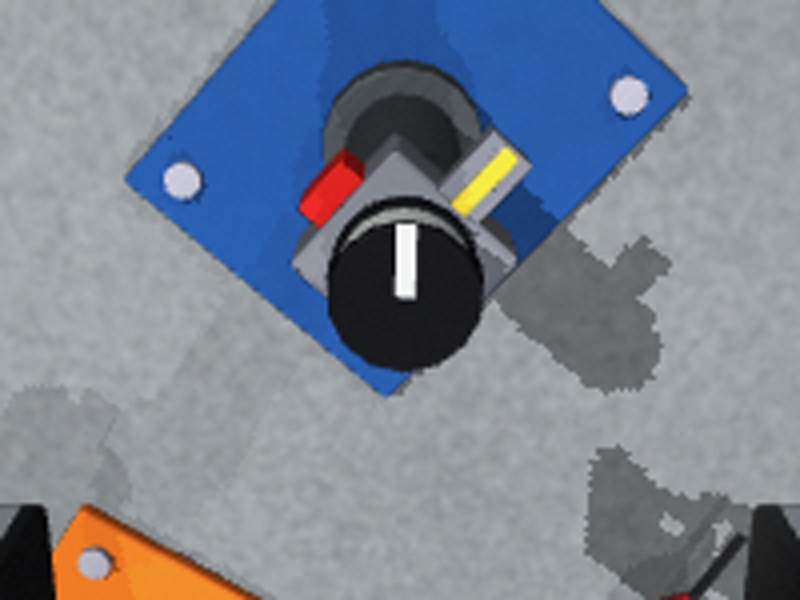

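The crop shows the lamp cap centred at (406,295). The pointer runs from (405,297) to (405,224). The yellow line runs from (460,210) to (512,153), and the button is at (332,188).

Run:
```python
from h import *
s=dict(np.load('pics/w1.npz'))
f=lambda x,y,z: px2w(s,177+(x+.5)/4-.5,135+(y+.5)/4-.5,z)
a,b=f(405,297,174),f(405,224,174);c,d=f(460,210,150),f(512,153,150)
print(a,b,c,d,'cap',f(406,295,174), s['z_map'][135+330//4,177+400//4], px2w(s,177+100,135+82))
ang=lambda p,q:np.degrees(np.arctan2(q[1]-p[1],q[0]-p[0]))
print(ang(a,b),ang(c,d)); m=(c+d)/2; print('mark mid r',np.linalg.norm(m[:2]-[598.4,-50.8]),ang(np.array([598.4,-50.8]),m),ang(f(406,295,174),m))
# plate
k=s['color'].astype(int); mk=((k[...,2]>k[...,0]+40)&(k[...,2]>k[...,1]+20))
cv2.imwrite('pics/w1m.png',mk*255)
for p in [(126,180),(688,90),(386,396)]: print('corner',f(*p,8))
```

```text
[599.88552686 -50.48026887 174.        ] [613.12320716 -42.79285332 174.        ] [616.17143187 -55.00251628 150.        ] [632.62293669 -58.16493785 150.        ] cap [600.35657845 -50.44053068 174.        ] 241.85551 [594.47729286 -52.79293142 177.14009465]
30.144688820086028 -10.881062345370317
mark mid r 26.63278222947165 -12.542615845985488 -14.334285505539361
corner [539.77310433  22.84879828   8.        ]
corner [ 660.01569863 -124.1445291     8.        ]
corner [515.0427066  -92.57823106   8.        ][ WARN:0@0.599] global loadsave.cpp:1063 imwrite_ Unsupported depth image for selected encoder is fallbacked to CV_8U.
```

Run:
```python
from h import *
P=[599.3,-50.7,154.]
ctrl.move_l(P,down(-60),feed=120,force_limit=15)
ctrl.grasp(); st=monitor.get_state(); print(st['t'],st['tool_pos'],st['gripper_width'],st['ft_force'])
q=np.array(st['joint_pos']); q0=ctrl.inverse_kinematics(P,down(-60)); q1=ctrl.inverse_kinematics(P,down(-102.2)); print(q,q0,q1)
ctrl.movej(q1); ctrl.wait(.2)
st=monitor.get_state(); print(st['t'],st['tool_pos'],st['ft_force'],st['moment'],np.degrees(np.arctan2(*Ro.from_rotvec(st['ee_rot']).as_matrix()[[1,0],1])))
ctrl.open_jaws()
ctrl.move_l([599.3,-50.7,260.],feed=200)
s=snap('wrist','w2'); print(monitor.get_state()['t'])
c=s['color'][135:285,177:377,::-1]
cv2.imwrite('pics/w2c.png',cv2.resize(c,None,fx=4,fy=4,interpolation=cv2.INTER_CUBIC))
```

```text
4.3667 [599.39851433 -50.59518557 154.7228095 ] 0.3503644897662326 [-1.65078392  1.1082688   4.02164174]
[-1.73547794e-01  7.74734176e-02  1.83258964e+00  2.60736895e-04
  1.23125669e+00  8.73598484e-01] [-1.73635465e-01  7.81270882e-02  1.83317700e+00 -8.88178420e-16
  1.23028856e+00  8.73562086e-01] [-1.73635465e-01  7.81270882e-02  1.83317700e+00 -4.44089210e-16
  1.23028856e+00  1.61009103e+00]
5.3 [599.39943062 -50.46775581 154.70785788] [-2.11544651  1.55003543  5.16213803] [ 0.25145902  0.44522992 -0.04212026] -102.1302547541672
6.6167
```

View pics/w2c.png

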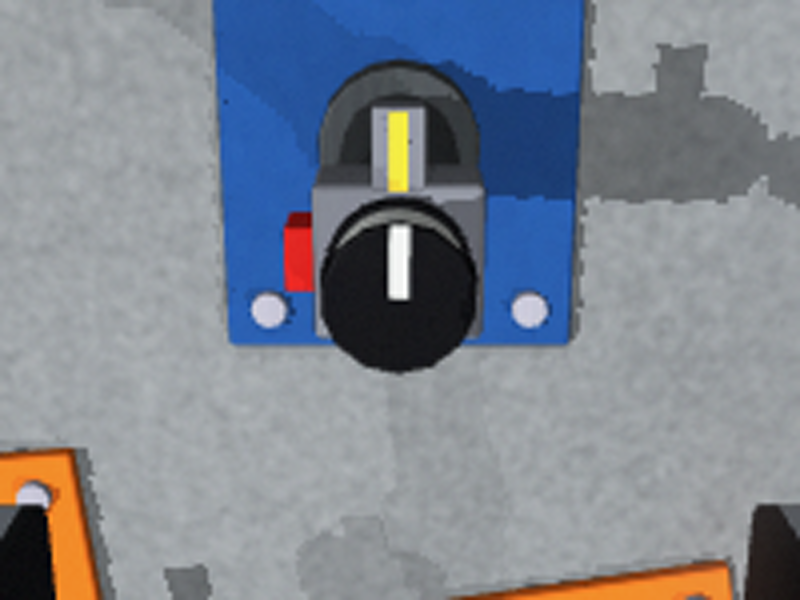

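The pointer (x≈399) and the yellow line (x≈398.5) are both vertical and in line, so the lamp is on its mark. Next I grip the collar and pull.

Run:
```python
from h import *
x,y=599.45,-50.0; o=down(-102.1)
hit=ctrl.move_l([x,y,121.],o,feed=120,force_limit=15); print(hit)
ctrl.grasp(); ctrl.wait(.2); st=monitor.get_state(); print(st['t'],st['tool_pos'],st['gripper_width'],st['ft_force'],st['moment'])
snap('wrist','w3'); snap('scene','s3')
hit=ctrl.move_l([x,y,151.],o,feed=60,force_limit=30); st=monitor.get_state(); print(hit,st['t'],st['tool_pos'],st['gripper_width'],st['ft_force'],st['moment'])
s=snap('scene','s4');snap('wrist','w4')
ims=[dict(np.load('pics/%s.npz'%n))['color'][...,::-1] for n in('s3','s4')]
cv2.imwrite('pics/v4.png',np.hstack([cv2.resize(i[160:290,235:330],None,fx=4,fy=4,interpolation=cv2.INTER_CUBIC) for i in ims]))
```

```text
False
8.625 [599.78032171 -50.16422371 122.13385626] 0.4431236421989287 [-3.10101025 -0.1176324   4.87871498] [ 0.43167874  0.32216344 -0.09612078]
False 9.375 [599.76721615 -50.16427138 151.02162525] 0.43817250749662173 [ 2.73716563 -3.99114947 -1.46290233] [ 0.32223935 -0.6574596   0.06398563]
```

View pics/v4.png

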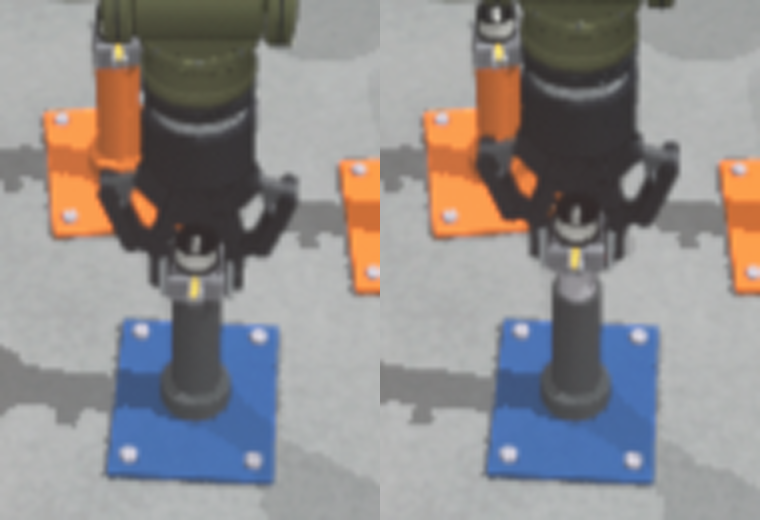

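View pics/w4.png

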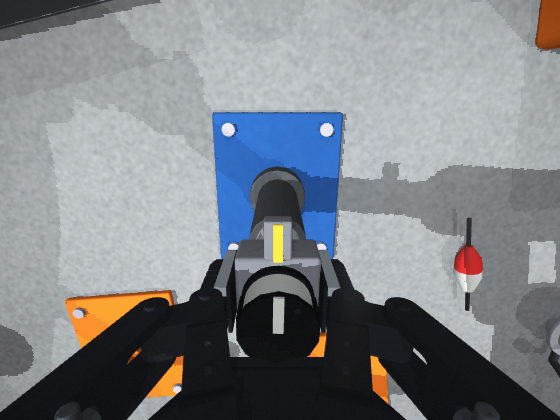

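The mast is rising (bright section above the tube mouth) and the button is fully in by the jaw width. The pointer at (279,315) and the index at (278,243) are still in line.

Run:
```python
from h import *
x,y=599.6,-50.1; o=down(-102.1)
def pr(h):
    st=monitor.get_state(); print(h,round(st['t'],2),st['tool_pos'].round(2),round(st['gripper_width'],4),st['ft_force'].round(1),st['moment'].round(2))
pr(ctrl.move_l([x,y,216.],o,feed=60,force_limit=30))
pr(ctrl.move_l([x,y,225.],o,feed=15,force_limit=15))
ctrl.wait(.5); pr('')
snap('wrist','w5'); s=snap('scene','s5'); snap('top','t5')
cv2.imwrite('pics/v5.png',cv2.resize(s['color'][140:290,205:365,::-1],None,fx=4,fy=4,interpolation=cv2.INTER_CUBIC))
```

```text
False 10.71 [599.72 -50.12 215.97] 0.4435 [ 4.3 -2.9 -1.8] [ 0.2  -0.83  0.  ]
False 11.46 [599.67 -50.14 222.3 ] 0.4414 [  8.7  -3.5 -10.4] [ 0.25 -1.7   0.05]
 11.96 [599.66 -50.11 222.3 ] 0.4407 [  8.7  -4.1 -10.7] [ 0.21 -1.63  0.08]
```

View pics/v5.png

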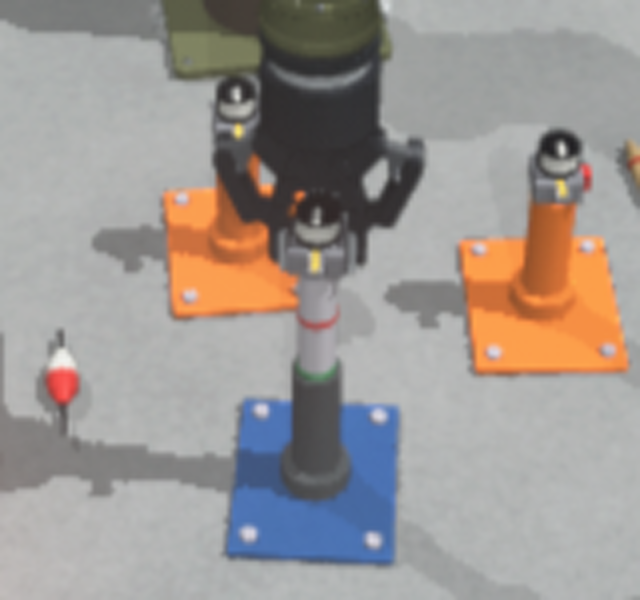

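View pics/w5.png

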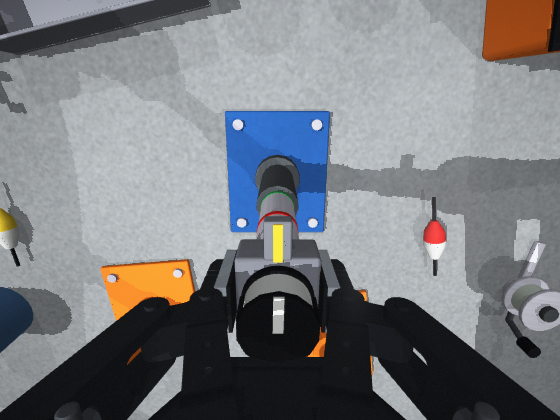

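View pics/t5.png

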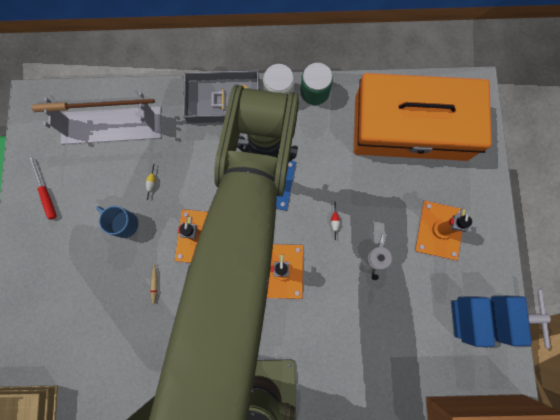

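The mast is at its hard end. The green ring is at the mouth (crop 318,372), the red ring is at (317,322), and the pointer and index are in line at x≈278 in the wrist view. The bystanders are where they were in the first pictures.

Run:
```python
from h import *
st=monitor.get_state(); print(st['t'],st['tool_pos'],st['gripper_width'],st['ft_force'])
print(close_job())
```

```text
12.1083 [599.66010112 -50.14674809 222.30244796] 0.44032939192860077 [  9.38501961  -3.71834372 -10.28830411]
the job is handed in; nothing more can be done
None
```

The job is handed in at about 12 s of the 42 s allowed. The mast is at its second stop and the arm is still gripping the collar with the button squeezed in.

- **Lamp:** with the mast still down, I turned the lamp by −42° (0.74 rad). In the wrist pictures the pointer was in line with the yellow index before and after the lift, to within about a pixel.
- **Mast:** I gripped the collar across its y faces and pulled straight up about 100 mm. It stopped at a TCP height of 222.3 mm with the command at 225 mm, and the arm still pushes up against the end with about 10 N. The green ring shows at the tube mouth, with the red ring well above it.
- **Button:** the jaw width fits the button being fully in. The reading is about 2 mm below the true 39.5 mm, and it was low by the same amount on the 32 mm lamp. The button itself was hidden behind the finger and not seen directly.
- **Other things on the table:** they look unmoved in the last pictures, though the arm hid part of the top view. No check failed.

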